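# Make up two changeover kits for the pin press

### The arm

A 6-joint arm with a two-finger parallel gripper is mounted at the origin on the work surface. World frame = base frame: x ahead of the robot, y to its left, z up, the work surface at z = 0. Lengths are in m, angles in degrees, forces in N, time in s.
With the tool pointing down it reaches from about 0.375 to 0.75 m from the base axis. Payload 9 kg.
Tool frame: the origin (TCP) lies at the very end of the fingers, on their centre line; the grasp point (between the pads) lies 19 mm behind it; z points along the fingers, y is the direction in which the jaws open and shut (so a half turn about z gives the same grasp; the last joint's range is limited). The gripper opens to 85 mm and grips with 20 to 120 N. Pads are 22 mm wide; open, the fingers measure 114 mm over their backs; the gripper's body (76 mm by 85 mm) begins 54 mm behind the grasp point. The pads swing forward as they close: fully open they stand 13 mm farther back than shut.
Start: joints at [61.725, 5.964, 5.575, 89.605, 0, 77.527], TCP at [0.163, 0.577, 0.231] pointing down, gripper open.
Joint ranges: [-171.21, 171.21], [-48.23, 106.86], [-62.78, 66.21], [-105.2, 120.99], [-86.42, 89.51], [-180, 180]. Speed limits (degrees/s): [127.2, 127.2, 147.25, 180, 180, 180].

### API

Orientations are given as [roll, pitch, yaw] about the fixed x, y, z axes, in that order (R = Rz(yaw) Ry(pitch) Rx(roll)).
In Python, from rig import get_obs, get_image, close_job gives the robot as it stands.
- The arm moves only by the tool move_arm, never from a script. Its argument "steps" is a list of rows, each a list of 7 numbers: the shift along the tool's x, y, z in mm, then the turn, a rotation vector about the tool's x, y, z in rad, then the opening in per cent of the stroke, from 0 (shut) to 100 (fully open). In form: [[dx, dy, dz, wx, wy, wz, grip], ...]. A call has 1 to 20 rows; each row shifts and turns the commanded pose from where the row before left it, along the tool's axes as they then stand; what a row does not reach is not made up. A row lasts 1/8 s, in which the tool goes at most 62.5 mm and 10.7 degrees, less where a joint would pass 70% of its speed; a pose out of reach is approached as far as the arm can. A call is refused whole if a number of a shift passes 62.5 or a number of a turn 0.188, either way. A call with a gripper value outside its range is refused whole. The fingers move at their own pace and stop on an object; "squeeze" is the grip in N (left out, the last holds). Time passes only in rows, so rows that do not move let the fingers close. It gives the time, the measured TCP pose, the force and the opening at its end, in the units of the state.
- get_obs(): the state, without advancing time (a new reading comes with each control period).
- get_image(name): name is "scene" or "top" or "wrist"; returns a dict with "pixels" (384x512x3 uint8, blue, green, red), "range_z" (384x512 float32, m along the optical axis (not along the pixel's ray), 0 where there is no reading), "fx", "fy", "cx", "cy" (pixels), "camera_from_world" (4x4, takes a point from world to camera coordinates); the wrist camera has in their place "mount" (4x4, takes a point from camera to tool coordinates, whose origin is the TCP and whose axes are the flange's). Camera axes: x right, y up, looking along -z (the intrinsics and any distortion apply to the point x, -y, -z); pixel columns grow to the right and rows downward; lengths in m; the calibration is good to about 2 mm. A picture is of the moment at which its call begins: read the wrist's pose just before it.
- close_job(): hands the job in, once; it reports no verdict.
The state is a dict: "clock": time; "joint_pos": joint angles; "qvel": joint speeds; "joint_efforts": joint torques, N m; "tcp_pos": TCP position; "tool_rot": TCP orientation; "force": force on the tool from outside, world axes, zero at the start; "torque": the same for the moment, N m; "opening": finger opening in m.
Only numpy, scipy, OpenCV 4.12 (cv2) and the standard library are available. Lean on these libraries where they do the work, as an engineer would, in place of code of your own. Each camera call takes 0.05 s, during which the arm holds its last target.

### The job

Make up the two changeover kits for the pin press: the blue tray gets the white nest with the round bore and the steel press punch; the green tray gets the aluminium nest with the square pocket and the full one of the two grey canisters with orange caps, which look alike, so lift them to feel which is the heavy one. Stand everything upright on the tray floor, the nests in the large compartments and the punch and canister in the small ones. Leave the brass nest alone and leave the empty canister standing where it was.

Things in the scene. Friction and masses are not known exactly. Their poses are not given: they have to be found in the camera images.
- nest_white_mid (a point): White plastic nest block with a round bore (28 mm across, 22 mm deep, copper bottom) in its top, 60 x 45 x 40 mm high, upright on the bench. The point is the block's centre, 20 mm above its underside; x runs along the 60 mm length, y across the 45 mm width, z up. About 0.13 kg.
- nest_alu_mid (a point): Bare aluminium nest block with a square pocket (30 x 30 mm, 22 mm deep, dark bottom) in its top, 60 x 45 x 40 mm high, upright on the bench. The point is the block's centre, 20 mm above its underside; x runs along the 60 mm length, y across the 45 mm width, z up. About 0.22 kg.
- nest_brass_mid (a point): Brass nest block with an open slot (19 mm wide, 20 mm deep) along its whole top; belongs to neither kit and stays where it is; 60 x 45 x 40 mm high, upright on the bench. The point is the block's centre, 20 mm above its underside; x runs along the 60 mm length, y across the 45 mm width, z up. About 0.6 kg.
- punch_mid (a point): Steel press punch, a stepped round part standing upright on its flange, 60 mm high: flange 36 mm across and 10 mm thick at the bottom, shank 22 mm across from 10 to 48 mm up, nose 12 mm across on top. The point is on its axis, half-way up (30 mm above its underside); z is up. About 0.2 kg.
- can_a_mid (a point): One of two closed pin canisters that look alike: round, 52 mm across, 68 mm high, grey body with an orange screw cap (50 mm across, 16 mm high), upright. One is full (about 0.45 kg), the other empty (about 0.06 kg); the names do not say which, only lifting tells. The point is the centre, 34 mm above its underside; z is up.
- can_b_mid (a point): One of two closed pin canisters that look alike: round, 52 mm across, 68 mm high, grey body with an orange screw cap (50 mm across, 16 mm high), upright. One is full (about 0.45 kg), the other empty (about 0.06 kg); the names do not say which, only lifting tells. The point is the centre, 34 mm above its underside; z is up.
- tray_blue: Blue kit tray fixed to the bench, 190 (x) x 130 (y) mm, walls 20 mm high, 4 mm thick, floor 4 mm thick. Origin: centre of its underside, on the bench. A cross wall at x = +3 to +7 mm makes a large compartment (94 x 122 mm inside, centre x = -44 mm) and a small one (84 x 122 mm, centre x = +49 mm), both at y = 0. A white card is on the outer end wall of the small one.
- tray_green: Green kit tray fixed to the bench, 190 (x) x 130 (y) mm, walls 20 mm high, 4 mm thick, floor 4 mm thick. Origin: centre of its underside, on the bench. A cross wall at x = +3 to +7 mm makes a large compartment (94 x 122 mm inside, centre x = -44 mm) and a small one (84 x 122 mm, centre x = +49 mm), both at y = 0. A white card is on the outer end wall of the small one.
Not all that is in view belongs to the job. What is shaped like the part that bears nest_alu_mid but purple or turquoise is not meant. What is shaped like the part that bears nest_brass_mid but brown or turquoise is not meant.

How it is judged:
By the outcome, as a careful person would: the job done as asked, in the order asked, and still so for the second after the job is handed in, with the robot touching nothing.
It also fails if it takes over 109 s, if anything falls off the work surface, if the arm or the gripper's body presses on something with over 40 N, if the wrist force passes 120 N, or if a joint passes its speed limit or range.

## Working session

There is one attempt and no reset: what is moved stays moved. The work goes in short steps, Python scripts to look and compute and a tool call to move; the robot and the scene stay as the last step left them, time stands still between calls to the robot, and variables do not carry over. Pictures are saved under pics/ and viewed, and the job is handed in when it is done.

Besides the shell and the picture viewer there is one more tool, called after "Call:" by a JSON object that holds its "op" and its "data", one argument or row to a line. move_arm: Moves the arm, as the interface text tells. Its arguments: {"type":"object","properties":{"steps":{"type":"array","items":{"type":"array","items":{"type":"number"}}},"squeeze":{"type":"number"}},"required":["steps"]}

```bash
ls; mkdir -p pics; python3 - <<'E'
from rig import get_obs,get_image
import cv2,numpy as np,pickle
o=get_obs();print(o)
for n in ["scene","top","wrist"]:
    d=get_image(n);cv2.imwrite(f"pics/{n}0.png",d["pixels"]);pickle.dump(d,open(f"{n}0.pkl","wb"))
    print(n,d["fx"],d["fy"],d["cx"],d["cy"],[k for k in d]);print(np.round(d.get("camera_from_world",d.get("mount")),4))
E
```

```text
pics
{'clock': 0.0, 'joint_pos': array([ 6.17226894e+01,  6.00011678e+00,  5.52554682e+00,  8.96051921e+01,
       -6.76949200e-04,  7.75281866e+01]), 'qvel': array([-0.05533568,  0.09373676, -0.0592375 , -0.1374757 , -0.07035077,
       -0.07204884]), 'joint_efforts': array([ 6.15419904e-04, -5.56933737e+01,  5.03647435e+01,  1.70578453e-02,
       -3.01159162e-04,  7.96218728e-06]), 'tcp_pos': array([0.16323359, 0.577006  , 0.2304925 ]), 'tool_rot': array([-1.79921974e+02, -1.65643728e-02,  1.64194492e+02]), 'force': array([-0.64867498,  0.00784958, -0.47459401]), 'torque': array([-0.0206096 , -0.02114151,  0.02332748]), 'opening': 0.08563031531525671}
scene 412.42377506809953 412.42377506809953 253.09139939086776 188.77132332357823 ['pixels', 'range_z', 'fx', 'fy', 'cx', 'cy', 'camera_from_world']
[[-0.1644  0.9863  0.0099  0.1074]
 [-0.7751 -0.1354  0.6172  0.3941]
 [ 0.6101  0.0938  0.7867 -1.5691]
 [ 0.      0.      0.      1.    ]]
top 376.5449692360733 376.5449692360733 253.1932690037979 193.47031933427758 ['pixels', 'range_z', 'fx', 'fy', 'cx', 'cy', 'camera_from_world']
[[-0.0237 -0.9995 -0.0201 -0.022 ]
 [ 0.986  -0.0267  0.1646 -0.5148]
 [-0.165  -0.016   0.9862 -0.9266]
 [ 0.      0.      0.      1.    ]]
wrist 334.3267069358729 334.3267069358729 254.24979348987833 190.41899015051044 ['pixels', 'range_z', 'fx', 'fy', 'cx', 'cy', 'mount']
[[ 4.000e-04  9.510e-01  3.092e-01  7.870e-02]
 [ 1.000e+00 -5.000e-04  2.000e-04  6.000e-04]
 [ 3.000e-04  3.092e-01 -9.510e-01 -1.417e-01]
 [ 0.000e+00  0.000e+00  0.000e+00  1.000e+00]]
```

View pics/scene0.png

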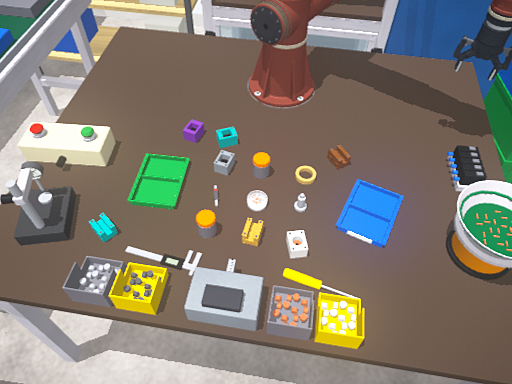

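View pics/top0.png

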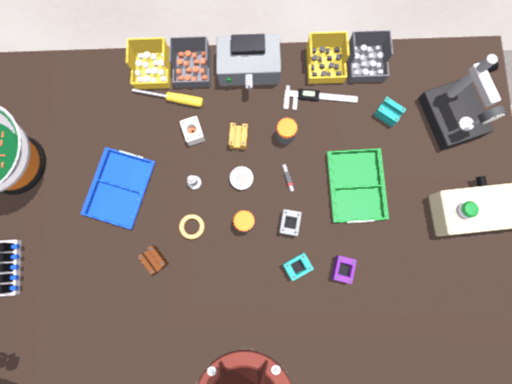

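View pics/wrist0.png

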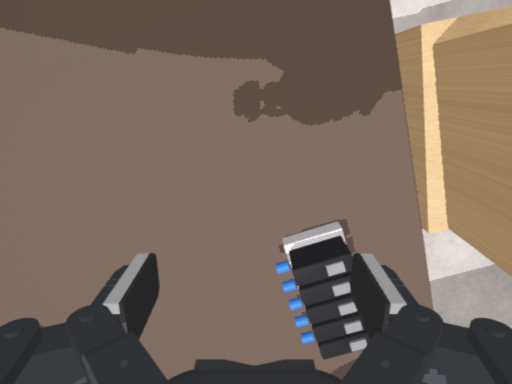

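```bash
cat > h.py <<'E'
import numpy as np,cv2,pickle
def T(d,obs=None):
    "world_from_camera"
    if "camera_from_world" in d: return np.linalg.inv(d["camera_from_world"])
    from scipy.spatial.transform import Rotation as R
    M=np.eye(4);M[:3,:3]=R.from_euler("xyz",obs["tool_rot"],degrees=True).as_matrix();M[:3,3]=obs["tcp_pos"]
    return M@d["mount"]
def rayz(d,u,v,z,obs=None):
    W=T(d,obs);u=np.atleast_1d(u).astype(float);v=np.atleast_1d(v)
    r=np.stack([(u-d["cx"])/d["fx"],-(v-d["cy"])/d["fy"],-np.ones_like(u)],-1)@W[:3,:3].T
    s=(z-W[2,3])/r[:,2];return W[:3,3]+r*s[:,None]
def cloud(d,obs=None):
    W=T(d,obs);v,u=np.mgrid[:384,:512];z=d["range_z"]
    p=np.stack([(u-d["cx"])/d["fx"]*z,-(v-d["cy"])/d["fy"]*z,-z],-1)
    p=p@W[:3,:3].T+W[:3,3];p[z==0]=np.nan;return p
def proj(d,p):
    q=d["camera_from_world"]@np.append(p,1);return d["cx"]+d["fx"]*q[0]/-q[2],d["cy"]-d["fy"]*q[1]/-q[2]
E
python3 - <<'E'
from h import *
d=pickle.load(open("top0.pkl","rb"));s=pickle.load(open("scene0.pkl","rb"))
P=cloud(d);Q=cloud(s)
for n,(u,v) in dict(bench=(220,300),white=(188,126),brass=(232,130),alu=(283,215),canA=(287,127),canB=(244,220),punch=(193,181),blue=(135,170),green=(345,170),disc=(242,178),ring=(192,226)).items(): print(n,np.round(P[v,u],4))
b=cv2.resize(d["pixels"][90:290,70:410],None,fx=2.35,fy=2.35,interpolation=cv2.INTER_CUBIC);cv2.imwrite("pics/topc.png",b)
b=cv2.resize(s["pixels"][100:280,120:420],None,fx=2.6,fy=2.6,interpolation=cv2.INTER_CUBIC);cv2.imwrite("pics/scc.png",b)
E
```

```text
bench [0.2461 0.0573 0.0019]
white [0.7045 0.1362 0.0322]
brass [0.6877 0.0174 0.0379]
alu [ 0.4569 -0.1099  0.038 ]
canA [ 0.6807 -0.1266  0.0687]
canB [ 0.4435 -0.0112  0.0706]
punch [0.5501 0.1196 0.0472]
blue [0.5941 0.2859 0.0036]
green [ 0.5772 -0.2824  0.0068]
disc [ 0.5607 -0.0059  0.0175]
ring [0.4378 0.1302 0.0008]
```

View pics/topc.png

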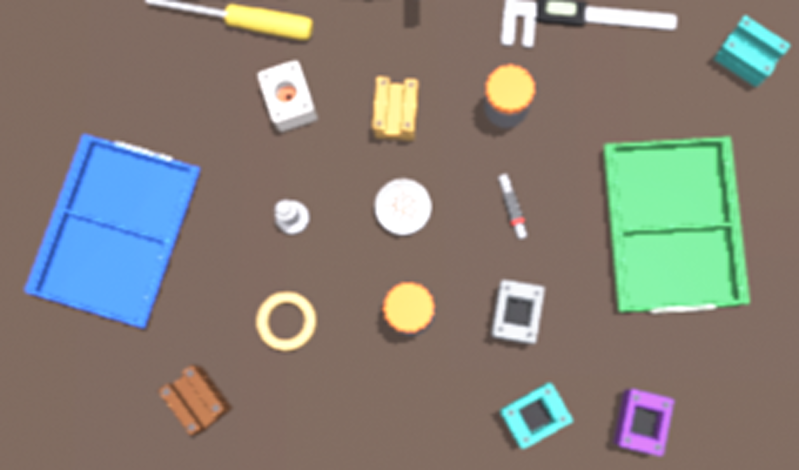

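View pics/scc.png

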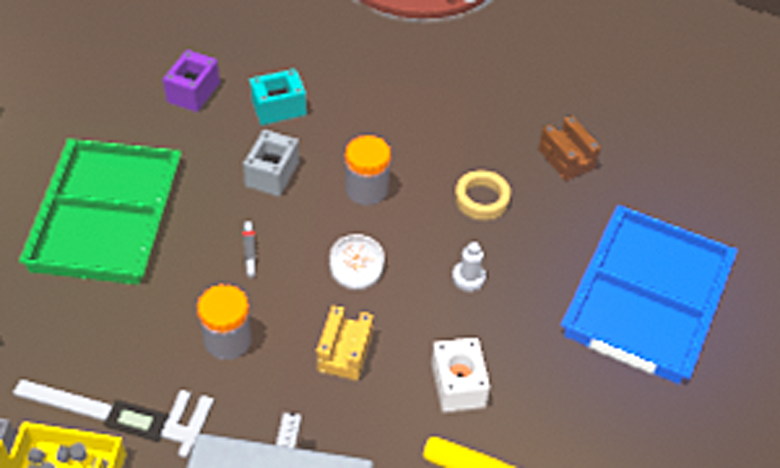

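```bash
cat > m.py <<'E'
from h import *
d=pickle.load(open("top0.pkl","rb"));s=pickle.load(open("scene0.pkl","rb"))
def top(d,c,lo,hi,zt,r=0.05):
    P=cloud(d);m=(np.hypot(P[...,0]-c[0],P[...,1]-c[1])<r)&(P[...,2]>lo)&(P[...,2]<hi)
    m=m.astype(np.uint8);n,l,st,_=cv2.connectedComponentsWithStats(m)
    k=1+np.argmax(st[1:,4]);m=(l==k).astype(np.uint8)
    ct=max(cv2.findContours(m,0,1)[0],key=cv2.contourArea)[:,0]
    w=rayz(d,ct[:,0],ct[:,1],zt)[:,:2]*1000
    (x,y),(a,b),t=cv2.minAreaRect(w.astype(np.float32))
    if a<b:a,b,t=b,a,t+90
    return f"c=({x:.1f},{y:.1f}) size {a:.1f}x{b:.1f} longaxis {t%180:.1f} med z {np.median(P[...,2][m>0]):.4f} circ {np.round(cv2.minEnclosingCircle(w.astype(np.float32))[0],1)}"
if __name__=="__main__":
  for n,c,lo,hi,zt in [("white",(.70,.13),.03,.05,.04),("brass",(.687,.01),.03,.05,.04),("alu",(.45,-.115),.03,.05,.04),("canFar",(.68,-.127),.055,.09,.068),("canNear",(.443,-.011),.055,.09,.068),("punch",(.55,.12),.04,.07,.055)]:
    for q,dd in (("top",d),("scene",s)):
        try: print(n,q,top(dd,c,lo,hi,zt))
        except Exception as e: print(n,q,e)
  for n,lo,hi in (("blue",(100,150,60),(125,255,255)),("green",(50,120,40),(75,255,255))):
    for q,dd in (("top",d),("scene",s)):
        hs=cv2.cvtColor(dd["pixels"],cv2.COLOR_BGR2HSV);P=cloud(dd)
        m=cv2.inRange(hs,lo,hi)
        m[~((P[...,2]>-.02)&(P[...,2]<.04)&(np.abs(P[...,1])<.4)&(P[...,0]>.4)&(P[...,0]<.7))]=0
        m=cv2.morphologyEx(m,cv2.MORPH_CLOSE,np.ones((5,5)))
        ct=max(cv2.findContours(m,0,1)[0],key=cv2.contourArea)[:,0]
        w=rayz(dd,ct[:,0],ct[:,1],.02)[:,:2]*1000
        (x,y),(a,b),t=cv2.minAreaRect(w.astype(np.float32))
        if a<b:a,b,t=b,a,t+90
        print(n,q,f"c=({x:.1f},{y:.1f}) {a:.1f}x{b:.1f} {t%180:.1f}")
E
python3 m.py
```

```text
white top c=(692.9,124.8) size 63.8x45.5 longaxis 17.6 med z 0.0405 circ [693.3 125.2]
white scene c=(697.0,126.7) size 65.8x46.6 longaxis 17.3 med z 0.0400 circ [696.8 127.9]
brass top c=(676.0,16.9) size 61.7x14.0 longaxis 174.2 med z 0.0405 circ [676.   17.4]
brass scene c=(678.0,-13.0) size 65.6x14.8 longaxis 174.5 med z 0.0393 circ [678.1 -11.6]
alu top c=(438.2,-128.1) size 60.5x45.0 longaxis 168.5 med z 0.0401 circ [ 438.5 -128.2]
alu scene c=(443.5,-125.9) size 70.1x50.3 longaxis 168.3 med z 0.0393 circ [ 442.5 -125.7]
canFar top c=(678.4,-126.5) size 52.6x51.8 longaxis 134.5 med z 0.0687 circ [ 678.4 -126.7]
canFar scene c=(684.7,-124.8) size 55.5x53.4 longaxis 151.8 med z 0.0678 circ [ 685.2 -123.9]
canNear top c=(442.6,-10.8) size 49.4x49.2 longaxis 12.6 med z 0.0684 circ [442.7 -11.1]
canNear scene c=(450.0,-8.9) size 60.9x51.2 longaxis 9.5 med z 0.0675 circ [449.5  -9.9]
punch top c=(553.8,120.8) size 21.2x20.6 longaxis 0.1 med z 0.0500 circ [553.1 121.5]
punch scene c=(560.6,123.5) size 29.0x19.9 longaxis 5.0 med z 0.0503 circ [560.5 124.9]
blue top c=(544.0,324.8) 189.6x142.4 161.9
blue scene c=(550.7,322.7) 201.4x142.9 162.1
green top c=(534.1,-307.3) 188.4x137.9 1.8
green scene c=(541.5,-308.1) 201.9x141.7 1.9
```

Candidates (top view pixels): square-pocket blocks: grey alu (290,222) is the one wanted, turquoise (298,267) and purple (345,270) are not. Slotted: brass (238,136), brown (152,260) and turquoise (390,111), all left alone. The white nest (192,131) has a round bore with a copper bottom and could only be confused with the white disc (241,178). Canisters are at (287,130) and (244,221), and the punch is at (194,182). The blue tray's card is on its far end and the green tray's on its near end. The crops above confirm this.

```bash
cat > g.py <<'E'
import sys,numpy as np
from rig import get_obs
from scipy.spatial.transform import Rotation as R
# usage: g.py x y z yaw [mm]
x,y,z,yaw=map(float,sys.argv[1:5]);o=get_obs()
r=o["tool_rot"];p=o["tcp_pos"]*1000
dy=(yaw-r[2]+180)%360-180
A=R.from_euler("xyz",[180,0,yaw],degrees=True)
B=R.from_euler("xyz",r,degrees=True)
t=np.array([x,y,z])-p
print("rotvec now->goal",np.round((B.inv()*A).as_rotvec(),4),"shift AFTER turn",np.round(A.inv().apply(t),1),"dist",round(np.linalg.norm(t),1), "tcp",np.round(p,1),"j",np.round(o["joint_pos"],1),"clk",round(o["clock"],2))
E
python3 g.py 693 125 150 197.6
```

```text
rotvec now->goal [-9.00e-04 -5.00e-04 -5.83e-01] shift AFTER turn [-368.2 -591.1   80.7] dist 701.1 tcp [163.3 577.1 230.7] j [61.7  6.   5.5 89.6 -0.  77.5] clk 0.15
```

Call:
{"op": "move_arm", "data": {
  "steps": [
    [0, 0, 0, 0, 0, -0.146, 100],
    [0, 0, 0, 0, 0, -0.146, 100],
    [0, 0, 0, 0, 0, -0.146, 100],
    [0, 0, 0, 0, 0, -0.145, 100],
    [-24.5, -39.4, 0, 0, 0, 0, 100],
    [-24.5, -39.4, 0, 0, 0, 0, 100],
    [-24.5, -39.4, 0, 0, 0, 0, 100],
    [-24.5, -39.4, 0, 0, 0, 0, 100],
    [-24.5, -39.4, 0, 0, 0, 0, 100],
    [-24.5, -39.4, 0, 0, 0, 0, 100],
    [-24.5, -39.4, 0, 0, 0, 0, 100],
    [-24.5, -39.4, 0, 0, 0, 0, 100],
    [-24.5, -39.4, 10, 0, 0, 0, 100],
    [-24.5, -39.4, 10, 0, 0, 0, 100],
    [-24.5, -39.4, 10, 0, 0, 0, 100],
    [-24.5, -39.4, 15, 0, 0, 0, 100],
    [-24.5, -39.4, 15, 0, 0, 0, 100],
    [-24.5, -39.4, 10, 0, 0, 0, 100],
    [-24.5, -39.4, 10, 0, 0, 0, 100],
    [0, 0, 0, 0, 0, 0, 100]
  ]
}}

```text
clock: 2.65
tcp_pos: [0.6932, 0.1224, 0.1484]
tool_rot: [180.0, -0.2, -162.6]
force: [-0.3, -0.5, -0.7]
opening: 0.0854
```

```bash
cat > w.py <<'E'
import sys
from h import *
from rig import get_obs,get_image
# usage: w.py name cx cy lo hi zt (m)
n=sys.argv[1];o=get_obs();d=get_image("wrist");pickle.dump((o,d),open(n+".pkl","wb"));cv2.imwrite(f"pics/{n}.png",d["pixels"])
P=cloud(d,o)
if len(sys.argv)>2:
    cx,cy,lo,hi,zt=map(float,sys.argv[2:7])
    m=((np.hypot(P[...,0]-cx,P[...,1]-cy)<.05)&(P[...,2]>lo)&(P[...,2]<hi)).astype(np.uint8)
    k,l,st,_=cv2.connectedComponentsWithStats(m);m=(l==1+np.argmax(st[1:,4])).astype(np.uint8)
    ct=max(cv2.findContours(m,0,1)[0],key=cv2.contourArea)[:,0]
    w=(rayz(d,ct[:,0],ct[:,1],zt,o)[:,:2]*1000).astype(np.float32)
    (x,y),(a,b),t=cv2.minAreaRect(w)
    if a<b:a,b,t=b,a,t+90
    print(f"c=({x:.1f},{y:.1f}) {a:.1f}x{b:.1f} ang {t%180:.1f} medz {np.median(P[...,2][m>0]):.4f} circ",cv2.minEnclosingCircle(w), "pix",ct.mean(0).astype(int))
E
python3 w.py w1 .694 .125 .03 .05 .04; python3 g.py 693 125 150 197.6
```

```text
c=(693.3,127.1) 61.0x44.9 ang 17.4 medz 0.0391 circ ((693.53076171875, 126.80035400390625), 37.49410629272461) pix [259 187]
rotvec now->goal [ 0.0009 -0.0022 -0.0019] shift AFTER turn [-0.9  0.8 -0.4] dist 1.3 tcp [692.4 124.  149.6] j [ -0.5  24.6  18.7  84.2   0.  -18. ] clk 2.7
```

View pics/w1.png

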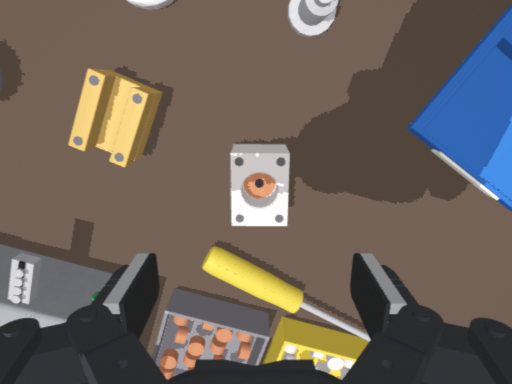

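```bash
python3 w.py w1b .694 .125 .03 .05 .04; python3 g.py 693 126 10 197.5
```

```text
c=(693.5,127.1) 61.3x44.9 ang 17.5 medz 0.0391 circ ((693.4866943359375, 127.25457763671875), 37.58812713623047) pix [257 187]
rotvec now->goal [ 0.0008 -0.0013  0.0011] shift AFTER turn [ -1.2   0.7 140.5] dist 140.5 tcp [692.1 125.  150.5] j [ -0.4  24.5  18.6  84.3   0.  -18. ] clk 2.75
```

Call:
{"op": "move_arm", "data": {
  "steps": [
    [-1, 1.5, 30, 0, 0, 0, 100],
    [0, 0, 40, 0, 0, 0, 100],
    [0, 0, 40, 0, 0, 0, 100],
    [0, 0, 20, 0, 0, 0, 100],
    [0, 0, 10, 0, 0, 0, 100],
    [0, 0, 0, 0, 0, 0, 100],
    [0, 0, 0, 0, 0, 0, 30],
    [0, 0, 0, 0, 0, 0, 30],
    [0, 0, 0, 0, 0, 0, 30],
    [0, 0, 0, 0, 0, 0, 30],
    [0, 0, 0, 0, 0, 0, 30],
    [0, 0, 0, 0, 0, 0, 30]
  ],
  "squeeze": 30
}}

```text
clock: 4.25
tcp_pos: [0.6937, 0.1268, 0.0126]
tool_rot: [-180.0, 0.1, -162.4]
force: [-0.8, -1.3, 4.4]
opening: 0.045
```

```bash
python3 g.py 502 339 120 161.9
```

```text
rotvec now->goal [0.     0.0019 0.623 ] shift AFTER turn [ 248.2  142.1 -107.4] dist 305.5 tcp [693.7 126.8  12.6] j [ -0.2  27.9   8.6  70.5  -0.  -17.8] clk 4.25
```

Call:
{"op": "move_arm", "data": {
  "steps": [
    [0, 0, -10, 0, 0, 0, 30],
    [0, 0, -30, 0, 0, 0, 30],
    [0, 0, -40, 0, 0, 0, 30],
    [0, 0, -25, 0, 0, 0, 30],
    [0, 0, 0, 0, 0, 0.156, 30],
    [0, 0, 0, 0, 0, 0.156, 30],
    [0, 0, 0, 0, 0, 0.156, 30],
    [0, 0, 0, 0, 0, 0.155, 30],
    [35.5, 20.3, 0, 0, 0, 0, 30],
    [35.5, 20.3, 0, 0, 0, 0, 30],
    [35.5, 20.3, 0, 0, 0, 0, 30],
    [35.5, 20.3, 0, 0, 0, 0, 30],
    [35.5, 20.3, 0, 0, 0, 0, 30],
    [35.5, 20.3, 0, 0, 0, 0, 30],
    [35.5, 20.3, 0, 0, 0, 0, 30],
    [0, 0, 0, 0, 0, 0, 30],
    [0, 0, 0, 0, 0, 0, 30]
  ]
}}

```text
clock: 6.38
tcp_pos: [0.501, 0.339, 0.1165]
tool_rot: [-180.0, 0.0, 161.9]
force: [0.6, 0.0, -1.2]
opening: 0.0446
```

```bash
python3 w.py w2; python3 g.py 502 339 16 161.9
```

```text
rotvec now->goal [ 0.      0.0003 -0.0004] shift AFTER turn [ -0.5   0.6 100.5] dist 100.5 tcp [501.3 338.6 116.5] j [21.7  7.4 -4.9 77.8 -0.  39.8] clk 6.42
```

View pics/w2.png

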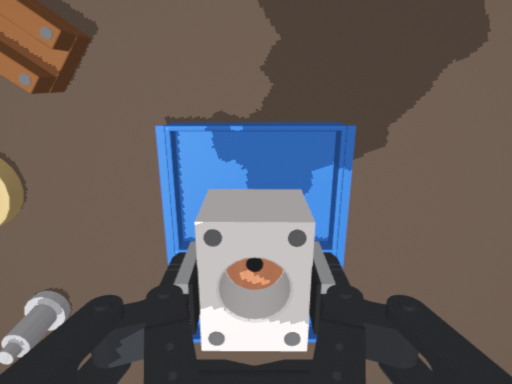

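```bash
python3 - <<'E'
from h import *
o,d=pickle.load(open("w2.pkl","rb"))
for u,v in [(172,127),(340,127),(172,250),(338,250),(160,127),(353,127)]: print(u,v,np.round(rayz(d,u,v,.02,o)[0]*1000,1))
c=np.array([544,325]);u=np.array([.9505,-.3107]);n=np.array([.3107,.9505])
for a,b in [(-91,61),(-91,-61),(3,61),(3,-61),(-95,65),(-95,-65)]: print(a,b,np.round(c+a*u+b*n,1))
E
```

```text
172 127 [437.2 299.3  20. ]
340 127 [474.  412.1  20. ]
172 250 [527.1 262.3  20. ]
338 250 [568.  387.8  20. ]
160 127 [434.6 291.3  20. ]
353 127 [476.8 420.8  20. ]
-91 61 [476.5 411.3]
-91 -61 [438.6 295.3]
3 61 [565.8 382. ]
3 -61 [527.9 266.1]
-95 65 [473.9 416.3]
-95 -65 [433.5 292.7]
```

Call:
{"op": "move_arm", "data": {
  "steps": [
    [0, 0, 40, 0, 0, 0, 30],
    [0, 0, 35, 0, 0, 0, 30],
    [0, 0, 15, 0, 0, 0, 30],
    [0, 0, 5, 0, 0, 0, 30],
    [0, 0, 4, 0, 0, 0, 30],
    [0, 0, 0, 0, 0, 0, 30],
    [0, 0, 0, 0, 0, 0, 30]
  ]
}}

```text
clock: 7.3
tcp_pos: [0.5014, 0.3394, 0.0182]
tool_rot: [179.9, 0.1, 161.9]
force: [-0.4, 0.6, -2.0]
opening: 0.0446
```

Call:
{"op": "move_arm", "data": {
  "steps": [
    [0, 0, 1, 0, 0, 0, 30],
    [0, 0, 0.8, 0, 0, 0, 30],
    [0, 0, 0, 0, 0, 0, 30]
  ]
}}

```text
clock: 7.68
tcp_pos: [0.5011, 0.3393, 0.0165]
tool_rot: [180.0, 0.0, 161.9]
force: [-1.4, -1.2, 5.4]
opening: 0.0446
```

Call:
{"op": "move_arm", "data": {
  "steps": [
    [0, 0, 0, 0, 0, 0, 70],
    [0, 0, 0, 0, 0, 0, 70],
    [0, 0, 0, 0, 0, 0, 70],
    [0, 0, 0, 0, 0, 0, 70],
    [0, 0, -20, 0, 0, 0, 70],
    [0, 0, -40, 0, 0, 0, 70],
    [0, 0, -40, 0, 0, 0, 70],
    [0, 0, -40, 0, 0, 0, 70],
    [0, 0, 0, 0, 0, 0, 70]
  ]
}}

```text
clock: 8.8
tcp_pos: [0.503, 0.3401, 0.1612]
tool_rot: [179.7, 0.3, 161.9]
force: [0.8, 0.8, -0.5]
opening: 0.0599
```

```bash
python3 g.py 554 121 155 161.9; python3 w.py w3 .502 .339 .035 .06 .044
```

```text
rotvec now->goal [0.005  0.0059 0.0001] shift AFTER turn [-116.5 -192.4    6.2] dist 225.0 tcp [503.  340.1 161.2] j [21.7  6.5 -1.1 81.9  0.  39.8] clk 8.8
c=(501.3,340.1) 60.8x44.8 ang 161.6 medz 0.0431 circ ((501.2508544921875, 340.03204345703125), 37.31686019897461) pix [252 179]
```

View pics/w3.png

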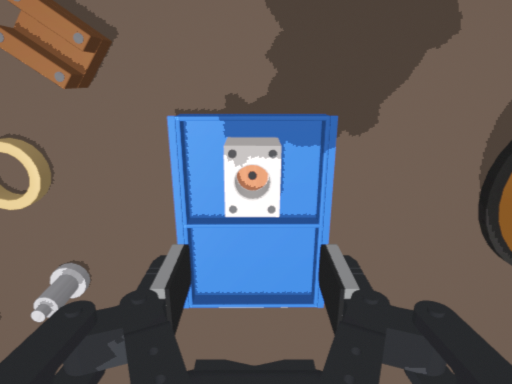

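The white nest stands in the large compartment: centre at pixel (252,177), top at about z = 44 mm. Next is the punch.

Call:
{"op": "move_arm", "data": {
  "steps": [
    [-23.3, -38.5, 0, 0, 0, 0, 70],
    [-23.3, -38.5, 0, 0, 0, 0, 70],
    [-23.3, -38.5, 0, 0, 0, 0, 70],
    [-23.3, -38.5, 0, 0, 0, 0, 70],
    [-23.3, -38.5, 0, 0, 0, 0, 70],
    [0, 0, 0, 0, 0, 0, 70],
    [0, 0, 0, 0, 0, 0, 70]
  ]
}}

```text
clock: 9.72
tcp_pos: [0.5512, 0.1202, 0.1549]
tool_rot: [180.0, -0.1, 161.9]
force: [-0.6, 0.6, 0.1]
opening: 0.0598
```

```bash
python3 w.py w4 .554 .121 .043 .054 .048;python3 g.py 554 121 14 161.9; python3 - <<'E'
from h import *
o,d=pickle.load(open("w4.pkl","rb"));P=cloud(d,o)
m=(np.hypot(P[...,0]-.554,P[...,1]-.121)<.03)&(P[...,2]>.006)
p=P[m]*1000
for a,b in [(6,14),(15,40),(44,52),(55,66)]:
    q=p[(p[:,2]>a)&(p[:,2]<b)];print(a,b,len(q),np.round(q.mean(0),1) if len(q) else "",np.round(q.min(0),1) if len(q) else "",np.round(q.max(0),1) if len(q) else "")
E
```

```text
c=(554.3,125.4) 22.2x20.4 ang 161.9 medz 0.0478 circ ((554.364990234375, 125.26121520996094), 11.309334754943848) pix [261 189]
rotvec now->goal [ 0.0001 -0.001   0.0006] shift AFTER turn [ -2.5   1.1 141.1] dist 141.1 tcp [551.2 120.7 155.1] j [-0.9 -0.3 -8.8 81.6  0.  17.1] clk 9.78
6 14 561 [549.1 126.6   9.2] [537.3 107.3   6.2] [569.7 142.8  13.9]
15 40 186 [546.9 127.4  27.8] [544.1 115.2  15. ] [556.3 136.   40. ]
44 52 365 [552.5 125.8  47.8] [544.4 114.3  44. ] [565.9 135.9  51.7]
55 66 205 [554.7 125.4  58.8] [549.1 119.3  55.5] [560.8 131.   60.9]
```

View pics/w4.png

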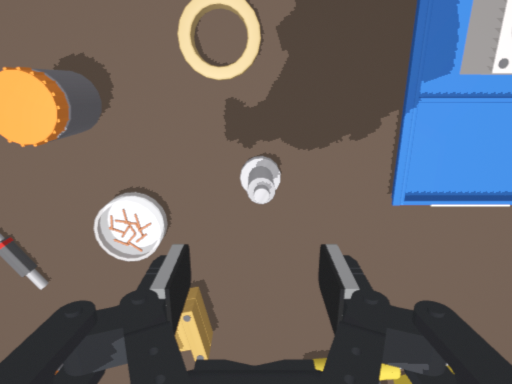

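Call:
{"op": "move_arm", "data": {
  "steps": [
    [-1.8, 5.1, 20, 0, 0, 0, 70],
    [0, 0, 40, 0, 0, 0, 70],
    [0, 0, 40, 0, 0, 0, 70],
    [0, 0, 25, 0, 0, 0, 70],
    [0, 0, 12, 0, 0, 0, 70],
    [0, 0, 0, 0, 0, 0, 70],
    [0, 0, 0, 0, 0, 0, 10],
    [0, 0, 0, 0, 0, 0, 10],
    [0, 0, 0, 0, 0, 0, 10],
    [0, 0, 0, 0, 0, 0, 10],
    [0, 0, 0, 0, 0, 0, 10],
    [0, 0, 0, 0, 0, 0, 10],
    [0, 0, 0, 0, 0, 0, 10]
  ],
  "squeeze": 40
}}

```text
clock: 11.4
tcp_pos: [0.5561, 0.1242, 0.0198]
tool_rot: [180.0, 0.1, 161.9]
force: [-0.6, -0.1, 6.5]
opening: 0.021
```

```bash
python3 g.py 590.5 310 120 161.9
```

```text
rotvec now->goal [ 0.0008  0.002  -0.    ] shift AFTER turn [  25.   187.3 -100.2] dist 213.8 tcp [556.1 124.2  19.8] j [ -0.6   4.8 -17.8  67.2   0.   17.5] clk 11.4
```

Call:
{"op": "move_arm", "data": {
  "steps": [
    [0, 0, -15, 0, 0, 0, 10],
    [0, 0, -45, 0, 0, 0, 10],
    [0, 0, -40, 0, 0, 0, 10],
    [5, 37.5, 0, 0, 0, 0, 10],
    [5, 37.5, 0, 0, 0, 0, 10],
    [5, 37.5, 0, 0, 0, 0, 10],
    [5, 37.5, 0, 0, 0, 0, 10],
    [5, 37.5, 0, 0, 0, 0, 10],
    [0, 0, 0, 0, 0, 0, 10],
    [0, 0, 0, 0, 0, 0, 10]
  ]
}}

```text
clock: 12.65
tcp_pos: [0.5894, 0.3099, 0.1187]
tool_rot: [-180.0, -0.0, 161.9]
force: [-1.0, -0.6, -2.1]
opening: 0.0214
```

```bash
python3 w.py w5; python3 g.py 590.5 310 24 161.9
```

```text
rotvec now->goal [-0.0003 -0.0001 -0.0004] shift AFTER turn [-0.9  0.7 94.8] dist 94.8 tcp [589.4 309.6 118.8] j [16.5 17.9  7.3 79.4 -0.  34.6] clk 12.7
```

View pics/w5.png

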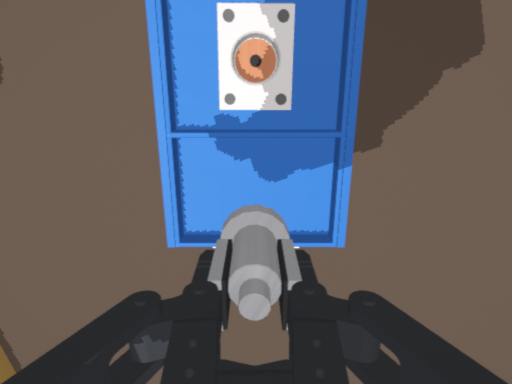

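Call:
{"op": "move_arm", "data": {
  "steps": [
    [-1, 0.7, 40, 0, 0, 0, 10],
    [0, 0, 35, 0, 0, 0, 10],
    [0, 0, 12, 0, 0, 0, 10],
    [0, 0, 5, 0, 0, 0, 10],
    [0, 0, 1.5, 0, 0, 0, 10],
    [0, 0, 0, 0, 0, 0, 10],
    [0, 0, 0, 0, 0, 0, 10]
  ]
}}

```text
clock: 13.58
tcp_pos: [0.5913, 0.3108, 0.026]
tool_rot: [179.9, 0.1, 161.9]
force: [0.2, 0.2, -1.7]
opening: 0.021
```

Call:
{"op": "move_arm", "data": {
  "steps": [
    [0, 0, 1, 0, 0, 0, 10],
    [0, 0, 1, 0, 0, 0, 10],
    [0, 0, 0, 0, 0, 0, 10]
  ]
}}

```text
clock: 13.95
tcp_pos: [0.5909, 0.3107, 0.0238]
tool_rot: [180.0, 0.0, 161.9]
force: [-2.6, -1.7, 5.9]
opening: 0.0211
```

Call:
{"op": "move_arm", "data": {
  "steps": [
    [0, 0, 0, 0, 0, 0, 60],
    [0, 0, 0, 0, 0, 0, 60],
    [0, 0, 0, 0, 0, 0, 60],
    [0, 0, 0, 0, 0, 0, 60],
    [0, 0, -15, 0, 0, 0, 60],
    [0, 0, -40, 0, 0, 0, 60],
    [0, 0, -40, 0, 0, 0, 60],
    [0, 0, -40, 0, 0, 0, 70],
    [0, 0, 0, 0, 0, 0, 70]
  ]
}}

```text
clock: 15.08
tcp_pos: [0.593, 0.3113, 0.1638]
tool_rot: [179.7, 0.4, 161.9]
force: [-0.9, -0.1, -0.1]
opening: 0.0597
```

```bash
python3 w.py w6 .5905 .3105 .05 .075 .064; python3 g.py 438 -128 160 168.5
```

```text
c=(586.6,312.8) 19.7x19.6 ang 161.9 medz 0.0530 circ ((586.2845458984375, 313.01617431640625), 10.467464447021484) pix [252 181]
rotvec now->goal [ 0.0023  0.0037 -0.1151] shift AFTER turn [  63.4 -460.9    1.1] dist 465.2 tcp [592.  311.  161.1] j [16.5 17.6 11.4 83.5  0.  34.6] clk 15.12
```

View pics/w6.png

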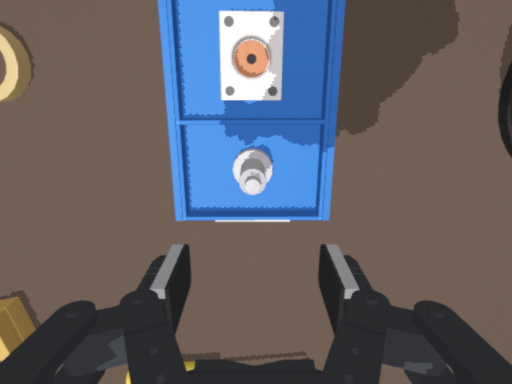

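The punch stands upright at pixel (253,175) in the small compartment. Now the aluminium nest.

Call:
{"op": "move_arm", "data": {
  "steps": [
    [0, 0, 0, 0, 0, -0.115, 100],
    [6.3, -46, 0, 0, 0, 0, 100],
    [6.3, -46, 0, 0, 0, 0, 100],
    [6.3, -46, 0, 0, 0, 0, 100],
    [6.3, -46, 0, 0, 0, 0, 100],
    [6.3, -46, 0, 0, 0, 0, 100],
    [6.3, -46, 0, 0, 0, 0, 100],
    [6.3, -46, 0, 0, 0, 0, 100],
    [6.3, -46, 0, 0, 0, 0, 100],
    [6.3, -46, 0, 0, 0, 0, 100],
    [6.3, -46, 0, 0, 0, 0, 100],
    [0, 0, 0, 0, 0, 0, 100],
    [0, 0, 0, 0, 0, 0, 100],
    [0, 0, 0, 0, 0, 0, 100]
  ]
}}

```text
clock: 16.88
tcp_pos: [0.4374, -0.1266, 0.1577]
tool_rot: [180.0, -0.0, 168.6]
force: [0.6, -0.6, -0.0]
opening: 0.0853
```

```bash
python3 w.py w7 .438 -.128 .03 .05 .04; python3 g.py 438 -128 12 168.5
```

```text
c=(437.7,-126.5) 61.0x44.9 ang 168.6 medz 0.0390 circ ((437.9295959472656, -126.73348236083984), 37.5429801940918) pix [253 182]
rotvec now->goal [ 0.0004 -0.0003  0.0016] shift AFTER turn [ -0.8  -1.3 145.8] dist 145.8 tcp [ 437.4 -126.6  157.8] j [-32.7 -20.  -26.1  83.9   0.  -21.3] clk 16.93
```

View pics/w7.png

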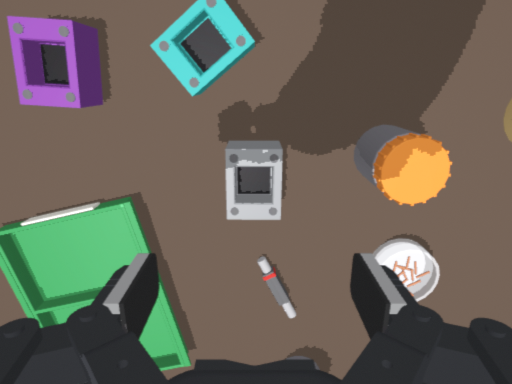

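Call:
{"op": "move_arm", "data": {
  "steps": [
    [0, 0, 25, 0, 0, 0, 85],
    [0, 0, 40, 0, 0, 0, 85],
    [0, 0, 40, 0, 0, 0, 85],
    [0, 0, 28, 0, 0, 0, 85],
    [0, 0, 14, 0, 0, 0, 85],
    [0, 0, 0, 0, 0, 0, 85],
    [0, 0, 0, 0, 0, 0, 30],
    [0, 0, 0, 0, 0, 0, 30],
    [0, 0, 0, 0, 0, 0, 30],
    [0, 0, 0, 0, 0, 0, 30],
    [0, 0, 0, 0, 0, 0, 30],
    [0, 0, 0, 0, 0, 0, 30]
  ],
  "squeeze": 40
}}

```text
clock: 18.42
tcp_pos: [0.4383, -0.1282, 0.0125]
tool_rot: [-180.0, 0.1, 168.5]
force: [-1.0, 0.5, 7.8]
opening: 0.0443
```

```bash
python3 g.py 578 -306 110 181.8
```

```text
rotvec now->goal [-0.0009  0.0023 -0.2322] shift AFTER turn [-134.1 -182.1  -97.5] dist 246.3 tcp [ 438.3 -128.2   12.5] j [-32.8 -15.5 -37.7  67.6   0.  -21.3] clk 18.43
```

Call:
{"op": "move_arm", "data": {
  "steps": [
    [0, 0, -15, 0, 0, 0, 30],
    [0, 0, -45, 0, 0, 0, 30],
    [0, 0, -40, 0, 0, 0, 30],
    [0, 0, 0, 0, 0, -0.116, 30],
    [0, 0, 0, 0, 0, -0.116, 30],
    [-26.8, -36.4, 0, 0, 0, 0, 30],
    [-26.8, -36.4, 0, 0, 0, 0, 30],
    [-26.8, -36.4, 0, 0, 0, 0, 30],
    [-26.8, -36.4, 0, 0, 0, 0, 30],
    [-26.8, -36.4, 0, 0, 0, 0, 30],
    [0, 0, 0, 0, 0, 0, 30],
    [0, 0, 0, 0, 0, 0, 30]
  ]
}}

```text
clock: 19.92
tcp_pos: [0.5765, -0.3049, 0.1112]
tool_rot: [180.0, -0.0, -178.2]
force: [-0.4, 0.6, -1.6]
opening: 0.0444
```

```bash
python3 w.py w8; python3 g.py 578 -306 17 181.8
```

```text
rotvec now->goal [ 0.0003 -0.0001  0.0001] shift AFTER turn [-1.4 -1.3 94.6] dist 94.6 tcp [ 576.5 -304.7  111.6] j [-39.3  15.7   3.9  78.3   0.  -41.1] clk 19.98
```

View pics/w8.png

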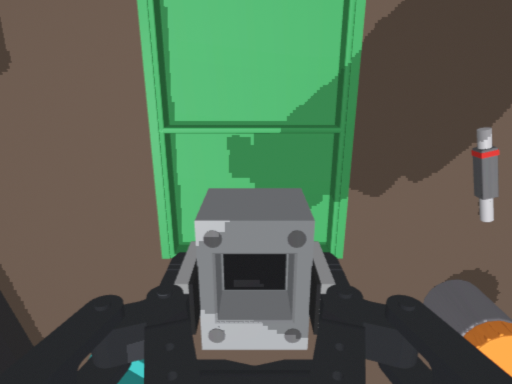

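```bash
python3 - <<'E'
from h import *
o,d=pickle.load(open("w8.pkl","rb"))
for u,v in [(162,130),(345,130),(170,245),(340,245)]: print(u,v,np.round(rayz(d,u,v,.02,o)[0]*1000,1))
E
```

```text
162 130 [ 531.7 -369.8   20. ]
345 130 [ 527.7 -243.2   20. ]
170 245 [ 620.  -368.3   20. ]
340 245 [ 615.9 -236.9   20. ]
```

Call:
{"op": "move_arm", "data": {
  "steps": [
    [0, 0, 40, 0, 0, 0, 30],
    [0, 0, 33, 0, 0, 0, 30],
    [0, 0, 14, 0, 0, 0, 30],
    [0, 0, 5, 0, 0, 0, 30],
    [0, 0, 1, 0, 0, 0, 30],
    [0, 0, 0, 0, 0, 0, 30],
    [0, 0, 0, 0, 0, 0, 30]
  ]
}}

```text
clock: 20.85
tcp_pos: [0.5773, -0.3057, 0.0189]
tool_rot: [-180.0, 0.1, -178.2]
force: [0.9, -0.4, -1.6]
opening: 0.0441
```

Call:
{"op": "move_arm", "data": {
  "steps": [
    [0, 0, 1, 0, 0, 0, 30],
    [0, 0, 1, 0, 0, 0, 30],
    [0, 0, 0.5, 0, 0, 0, 30],
    [0, 0, 0, 0, 0, 0, 30]
  ]
}}

```text
clock: 21.35
tcp_pos: [0.577, -0.3055, 0.0166]
tool_rot: [-180.0, 0.0, -178.2]
force: [-3.8, 2.0, 6.4]
opening: 0.0448
```

Call:
{"op": "move_arm", "data": {
  "steps": [
    [0, 0, 0, 0, 0, 0, 70],
    [0, 0, 0, 0, 0, 0, 70],
    [0, 0, 0, 0, 0, 0, 70],
    [0, 0, 0, 0, 0, 0, 70],
    [0, 0, -20, 0, 0, 0, 70],
    [0, 0, -40, 0, 0, 0, 70],
    [0, 0, -50, 0, 0, 0, 70],
    [0, 0, -50, 0, 0, 0, 70],
    [0, 0, 0, 0, 0, 0, 70]
  ]
}}

```text
clock: 22.48
tcp_pos: [0.579, -0.307, 0.1827]
tool_rot: [-179.6, 0.4, -178.2]
force: [1.1, -0.4, -0.3]
opening: 0.0596
```

```bash
python3 w.py w9 .577 -.3055 .035 .06 .044; python3 g.py 678 -126 175 181.8
```

```text
c=(576.3,-304.9) 60.1x44.8 ang 1.8 medz 0.0431 circ ((576.4175415039062, -304.7571716308594), 37.05406951904297) pix [257 171]
rotvec now->goal [-0.0036  0.0043 -0.0002] shift AFTER turn [-105.5  177.1    4.5] dist 206.2 tcp [ 578.1 -306.3  179.5] j [-39.3  14.9  10.1  84.9   0.  -41.1] clk 22.52
```

View pics/w9.png

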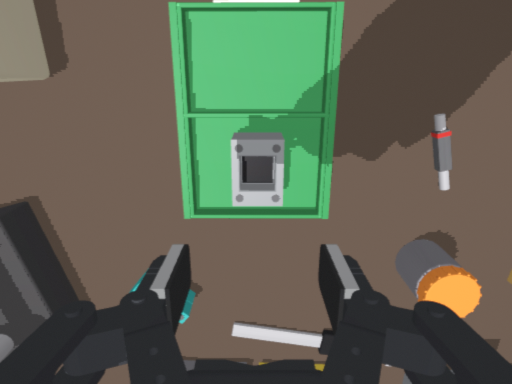

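The aluminium nest stands in the large compartment at pixel (258,170), top at z ≈ 44 mm. Now the canisters.

Call:
{"op": "move_arm", "data": {
  "steps": [
    [-21, 35.4, 0, 0, 0, 0, 100],
    [-21, 35.4, 0, 0, 0, 0, 100],
    [-21, 35.4, 0, 0, 0, 0, 100],
    [-21, 35.4, 0, 0, 0, 0, 100],
    [-21, 35.4, 0, 0, 0, 0, 100],
    [0, 0, 0, 0, 0, 0, 100],
    [0, 0, 0, 0, 0, 0, 100],
    [0, 0, 0, 0, 0, 0, 100]
  ]
}}

```text
clock: 23.52
tcp_pos: [0.6757, -0.1262, 0.1753]
tool_rot: [180.0, -0.0, -178.3]
force: [0.3, -0.2, 0.4]
opening: 0.0854
```

```bash
python3 w.py w10 .678 -.126 .055 .08 .068; python3 g.py 678 -126 20 181.8
```

```text
c=(679.8,-124.8) 53.8x50.9 ang 0.1 medz 0.0670 circ ((679.6701049804688, -125.09168243408203), 27.06938934326172) pix [255 191]
rotvec now->goal [ 0.0001 -0.0003 -0.0016] shift AFTER turn [-2.200e+00  1.000e-01  1.554e+02] dist 155.4 tcp [ 675.8 -126.2  175.4] j [-21.4  21.4  17.4  86.   -0.  -23.1] clk 23.57
```

View pics/w10.png

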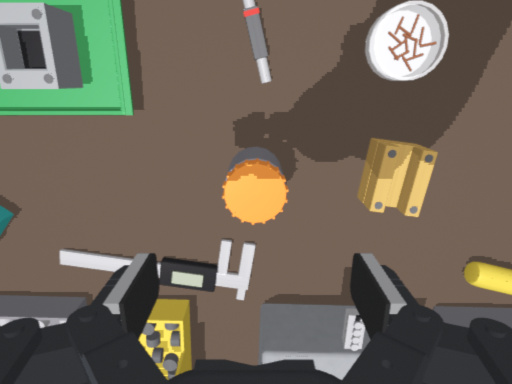

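Call:
{"op": "move_arm", "data": {
  "steps": [
    [-4.2, 1, 25, 0, 0, 0, 100],
    [0, 0, 40, 0, 0, 0, 100],
    [0, 0, 45, 0, 0, 0, 100],
    [0, 0, 30, 0, 0, 0, 100],
    [0, 0, 13, 0, 0, 0, 100],
    [0, 0, 0, 0, 0, 0, 100],
    [0, 0, 0, 0, 0, 0, 40],
    [0, 0, 0, 0, 0, 0, 40],
    [0, 0, 0, 0, 0, 0, 40],
    [0, 0, 0, 0, 0, 0, 40],
    [0, 0, 0, 0, 0, 0, 40],
    [0, 0, 0, 0, 0, 0, 40]
  ],
  "squeeze": 40
}}

```text
clock: 25.08
tcp_pos: [0.6816, -0.1245, 0.0245]
tool_rot: [-179.9, 0.1, -178.2]
force: [-1.5, -1.4, 6.6]
opening: 0.0508
```

Call:
{"op": "move_arm", "data": {
  "steps": [
    [0, 0, -5, 0, 0, 0, 40],
    [0, 0, -15, 0, 0, 0, 40],
    [0, 0, -10, 0, 0, 0, 40],
    [0, 0, 0, 0, 0, 0, 40],
    [0, 0, 0, 0, 0, 0, 40],
    [0, 0, 0, 0, 0, 0, 40],
    [0, 0, 0, 0, 0, 0, 40]
  ]
}}

```text
clock: 25.95
tcp_pos: [0.6802, -0.1239, 0.052]
tool_rot: [180.0, -0.0, -178.2]
force: [-0.5, -0.2, -5.6]
opening: 0.0511
```

```bash
python3 - <<'E'
from rig import *
for i in range(4): 
    o=get_obs();print(o["clock"],o["force"].round(2),o["opening"],o["tcp_pos"].round(4));get_image("top")
E
python3 w.py w11; python3 g.py 485 -308 110 181.8
```

```text
25.95 [-0.47 -0.2  -5.61] 0.05106306038921806 [ 0.6802 -0.1239  0.052 ]
26.0 [-0.4   0.14 -4.15] 0.05064212552101301 [ 0.6802 -0.1239  0.0521]
26.05 [ 0.06  0.12 -4.91] 0.050689464544403214 [ 0.6803 -0.1239  0.0522]
26.1 [ 0.21  0.51 -5.2 ] 0.0507898257372407 [ 0.6803 -0.124   0.0523]
rotvec now->goal [ 0.0001 -0.0001 -0.0002] shift AFTER turn [ 201.1 -177.8  -57.6] dist 274.5 tcp [ 680.4 -123.9   52.4] j [-21.1  24.2   8.   73.9   0.  -22.9] clk 26.2
```

View pics/w11.png

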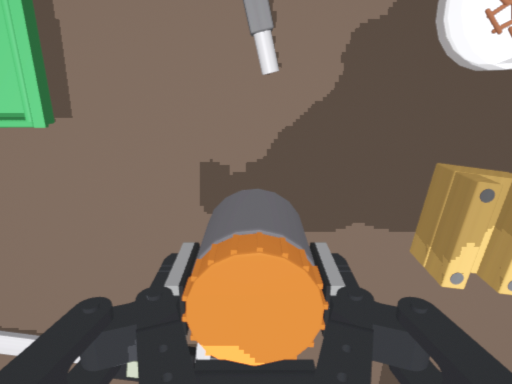

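Wrist load in the air is about -5 N, so this far canister (top pixel 287,130) is the full one. It goes to the green tray's small compartment.

Call:
{"op": "move_arm", "data": {
  "steps": [
    [0, 0, -35, 0, 0, 0, 40],
    [0, 0, -35, 0, 0, 0, 40],
    [28.8, -25.3, 0, 0, 0, 0, 40],
    [28.8, -25.3, 0, 0, 0, 0, 40],
    [28.8, -25.3, 0, 0, 0, 0, 40],
    [28.8, -25.3, 0, 0, 0, 0, 40],
    [28.8, -25.3, 0, 0, 0, 0, 40],
    [28.8, -25.3, 0, 0, 0, 0, 40],
    [28.8, -25.3, 0, 0, 0, 0, 40],
    [0, 0, 0, 0, 0, 0, 40],
    [0, 0, 0, 0, 0, 0, 40],
    [0, 0, 0, 0, 0, 0, 40]
  ]
}}

```text
clock: 27.7
tcp_pos: [0.485, -0.3067, 0.1225]
tool_rot: [180.0, 0.0, -178.2]
force: [-0.0, -0.4, -5.6]
opening: 0.051
```

```bash
python3 w.py w12; python3 g.py 483.5 -307 29 181.8
```

```text
rotvec now->goal [0.0002 0.0001 0.001 ] shift AFTER turn [ 1.5 -0.3 93.5] dist 93.5 tcp [ 485.  -306.7  122.5] j [-45.4   1.9 -10.   78.1   0.  -47.2] clk 27.75
```

View pics/w12.png

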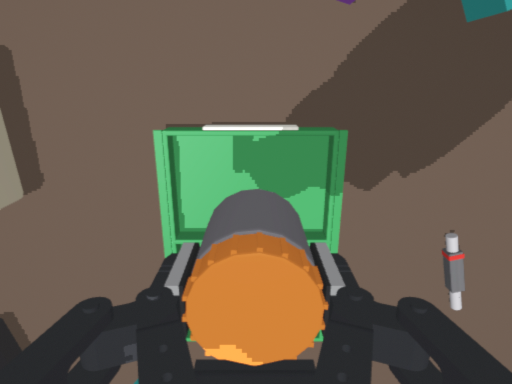

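```bash
python3 - <<'E'
from h import *
o,d=pickle.load(open("w12.pkl","rb"))
for u,v in [(250,135),(250,236),(173,180),(335,180)]: print(u,v,np.round(rayz(d,u,v,.02,o)[0]*1000,1))
E
```

```text
250 135 [ 443.5 -310.8   20. ]
250 236 [ 524.5 -308.5   20. ]
173 180 [ 479.5 -368.3   20. ]
335 180 [ 475.5 -245.2   20. ]
```

Call:
{"op": "move_arm", "data": {
  "steps": [
    [1, 0, 35, 0, 0, 0, 40],
    [0, 0, 30, 0, 0, 0, 40],
    [0, 0, 17, 0, 0, 0, 40],
    [0, 0, 7, 0, 0, 0, 40],
    [0, 0, 2, 0, 0, 0, 40],
    [0, 0, 0, 0, 0, 0, 40],
    [0, 0, 0, 0, 0, 0, 40]
  ]
}}

```text
clock: 28.62
tcp_pos: [0.4839, -0.3078, 0.0324]
tool_rot: [-179.9, 0.1, -178.2]
force: [-0.4, 0.0, -4.0]
opening: 0.051
```

Call:
{"op": "move_arm", "data": {
  "steps": [
    [0, 0, 1.5, 0, 0, 0, 40],
    [0, 0, 1.5, 0, 0, 0, 40],
    [0, 0, 0.8, 0, 0, 0, 40],
    [0, 0, 0, 0, 0, 0, 40]
  ]
}}

```text
clock: 29.12
tcp_pos: [0.4835, -0.3074, 0.0285]
tool_rot: [-180.0, 0.0, -178.2]
force: [-3.9, 3.1, 5.9]
opening: 0.0506
```

Call:
{"op": "move_arm", "data": {
  "steps": [
    [0, 0, 0, 0, 0, 0, 80],
    [0, 0, 0, 0, 0, 0, 80],
    [0, 0, 0, 0, 0, 0, 80],
    [0, 0, 0, 0, 0, 0, 80],
    [0, 0, 0, 0, 0, 0, 80],
    [0, 0, -20, 0, 0, 0, 80],
    [0, 0, -40, 0, 0, 0, 80],
    [0, 0, -50, 0, 0, 0, 80],
    [0, 0, -50, 0, 0, 0, 80],
    [0, 0, -30, 0, 0, 0, 80],
    [0, 0, 0, 0, 0, 0, 80]
  ]
}}

```text
clock: 30.5
tcp_pos: [0.4846, -0.3084, 0.2222]
tool_rot: [-179.7, 0.2, -178.2]
force: [0.0, 0.2, 0.1]
opening: 0.0683
```

```bash
python3 w.py w13 .4835 -.3074 .055 .09 .072; python3 - <<'E'
from rig import *;import cv2
for n in("top","scene"): cv2.imwrite(f"pics/{n}9.png",get_image(n)["pixels"])
E
```

```text
c=(481.5,-306.7) 53.0x51.0 ang 177.3 medz 0.0710 circ ((481.9191589355469, -307.02801513671875), 26.970163345336914) pix [256 168]
```

View pics/w13.png

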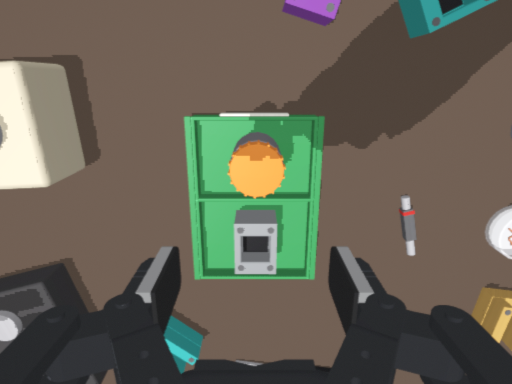

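View pics/top9.png

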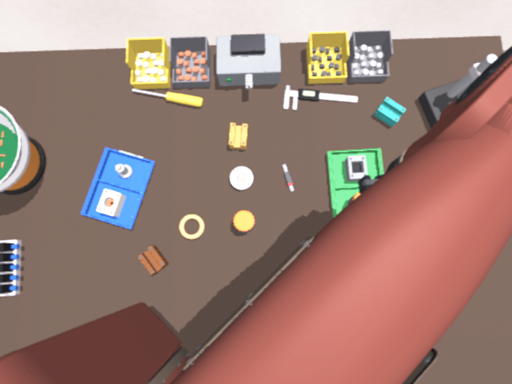

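View pics/scene9.png

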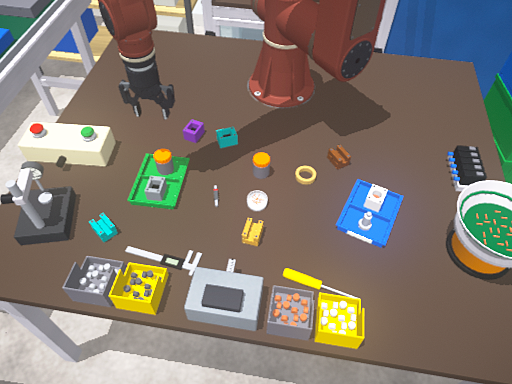

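All four parts stand in their compartments: scene pixels (375,195) and (366,220) in the blue tray, (155,188) and (164,160) in the green. Brass is at (252,232), and the other canister is unmoved at (262,165). The robot touches nothing.

```bash
python3 -c "
from rig import *
print(close_job())"
```

```text
the job is handed in; nothing more can be done
None
```

Both kits are made up and the job is handed in at about 31 s of the 109 s allowed. The hand-in reports no verdict.

- **Blue tray:** the white round-bore nest is in the large compartment and the steel punch is in the small one.
- **Green tray:** the aluminium square-pocket nest is in the large compartment and the full canister is in the small one.
- **Which canister is full:** I lifted only the far one. It read about -5 N in the air, against 4.4 N expected for 0.45 kg and 0.6 N for the empty one. I took it as the full one and did not lift the other, which stayed where it was along with the brass nest.

**Last checks:**
- The pictures showed all four parts upright on the tray floors, and the gripper was clear of everything.
- Top heights were about 43 mm for each nest and 71 mm for the canister, each about 1 mm below nominal, as all the wrist-camera heights were.
- I judged the punch upright by eye and did not measure its height. Its wrist-camera position after release differed from the release pose by about 5 mm. That is more than the roughly 2 mm calibration error, but well inside the compartment.
- The first measurement of the punch also disagreed, by about 4 mm between the top and wrist cameras. I used the wrist reading and the grasp held.

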